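# Put the inking table in order

### The job

Clear up the printing table: stand the two loose ink bottles upright in the two empty bays of the blue-green bottle rack, stand the two squat lidded jars in the wooden tray, one in each bay, and lay the ink roller flat inside the grey metal tray. Set everything down gently rather than dropping it, keep bottles and jars upright all the while, and leave the bottle already in the rack and the clear pump bottle where they are.

Things in the scene. Friction and masses are not known exactly. Their poses are not given: they have to be found in the camera images.
- ink_bottle_1: Loose round glass ink bottle, 32 mm across, 100 mm tall, 80 g, upright on the table: straight glass wall up to 54 mm (white label, dark ink), shoulder to 61 mm, black cap 24 mm across to 75 mm, thin black dropper bulb 15 mm across on top. Origin: centre of its underside, z up.
- ink_bottle_2: Second loose ink bottle, alike in every way to ink_bottle_1. Loose round glass ink bottle, 32 mm across, 100 mm tall, 80 g, upright on the table: straight glass wall up to 54 mm (white label, dark ink), shoulder to 61 mm, black cap 24 mm across to 75 mm, thin black dropper bulb 15 mm across on top. Origin: centre of its underside, z up.
- jar_1: Squat round glass jar with a plain brass-coloured metal screw lid, 46 mm tall, 180 g, standing on the table: glass 56 mm across, lid 58 mm across, from 30 mm up to the top at 46 mm. Origin: centre of its underside, z up.
- jar_2: Second jar, alike in every way to jar_1. Squat round glass jar with a plain brass-coloured metal screw lid, 46 mm tall, 180 g, standing on the table: glass 56 mm across, lid 58 mm across, from 30 mm up to the top at 46 mm. Origin: centre of its underside, z up.
- brayer: Hand ink roller, 148 mm long, 140 g, lying flat. Origin: on its level long axis, 16 mm above its support; x runs along the handle away from the roller, z up. Free-turning black roller, 32 mm across, 60 mm wide, centred at x = -55 mm, in a steel fork 78 mm wide (y). Round wooden handle, x = -3 to +77 mm: 24 mm across from x = 7 to 47 mm, 32 mm near its end.
- ink_rack: Blue-green plastic bottle rack, fixed: open box 54 mm (its own x) by 156 mm (y), walls 30 mm high, walls and floor 3 mm thick; two cross walls (26 mm high) make three bays in a row, centred at y = -51, 0 and +51 mm, each 48 by 48 mm inside. The bay at +51 mm already holds ink_parked; the other two are empty. Origin: centre of its underside, z up.
- jar_tray: Brown wooden tray, fixed: 92 mm (its own x) by 164 mm (y), rim 18 mm high, walls and floor 4 mm thick; a middle cross wall (16 mm high) makes two empty bays centred at y = -40 and +40 mm, each 84 mm (x) by 76 mm (y) inside. Origin: centre of its underside, z up.
- roller_tray: Shallow grey metal tray, undivided, empty, fixed: 108 mm (its own x) by 193 mm (y), rim 15 mm high, walls and floor 3 mm thick, inside 102 by 187 mm: the roller fits with its handle along y, either way round. Origin: centre of its underside, z up.
- ink_parked: Ink bottle already in the rack's bay at y = +51 mm, to be left there; same kind and size as ink_bottle_1. Origin: centre of its underside, z up.
- pump_bottle: Clear plastic pump bottle with a white pump head, 58 mm across, 170 mm tall, standing to the right of the work; a bystander to leave alone. Origin: centre of its underside, z up.
Not all that is in view belongs to the job. What is shaped like the brayer but red is not meant. Leave any purple look-alike of the jar_2 alone.

How it is judged:
By the outcome, as a careful person would: the job done as asked, in the order asked, and still so for the second after the job is handed in, with the robot touching nothing.
It also fails if it takes over 128 s, if anything falls off the work surface, if the arm or the gripper's body presses on something with over 40 N, if the wrist force passes 120 N, or if a joint passes its speed limit or range.

### The arm

A 6-joint arm with a two-finger parallel gripper is mounted at the origin on the work surface. World frame = base frame: x ahead of the robot, y to its left, z up, the work surface at z = 0. Lengths are in m, angles in rad, forces in N, time in s.
With the tool pointing down it reaches from about 0.25 to 0.775 m from the base axis. Payload 4 kg.
Tool frame: the origin (TCP) lies on the front face of the gripper's body, between the roots of the fingers; the fingertips stand 73 mm ahead of it and the grasp point (between the pads) lies 54 mm ahead of it; z points along the fingers, y is the line along which they close (so a half turn about z gives the same grasp; the last joint's range is limited). The gripper opens to 85 mm and grips with 20 to 120 N. Pads are 22 mm wide; open, the fingers measure 114 mm over their backs; the gripper's body (76 mm by 85 mm) begins 54 mm behind the grasp point. The pads swing forward as they close: fully open they stand 13 mm farther back than shut.
Start: joints at [-1.352, 0.087, 1.371, -0, 1.684, -0.103], TCP at [0.174, -0.522, 0.304] pointing down, gripper open.
Joint ranges: [-3.1, 3.1], [-0.76, 2.03], [0.27, 2.55], [-1.08, 4.22], [0.17, 2.65], [-2.57, 2.57]. Speed limits (rad/s): [2.79, 2.79, 3.14, 3.14, 3.14, 3.14].

### API

Orientations are given as a unit quaternion [x, y, z, w].
In Python, from workcell import arm, imaging gives the robot as it stands. The module is installed in compiled form; this text tells all that it offers.
- The arm moves only by the tool apply_moves, never from a script. Its argument "commands" is a list of rows, each a list of 5 numbers: the closure, from 0 (fully open) to 1 (shut), then the shift along the tool's x, y, z in m, then the turn about the tool's z in degrees. A call has 1 to 12 rows; each row shifts and turns the commanded pose from where the row before left it, along the tool's axes as they then stand; what a row does not reach is not made up. A row lasts 1/12 s, in which the tool goes at most 41.7 mm and 7.16 degrees, less where a joint would pass 70% of its speed; a pose out of reach is approached as far as the arm can. A call is refused whole if a number of a shift passes 0.0417 or a number of a turn 7.16, either way. A call with a gripper value outside its range is refused whole. The fingers move at their own pace and stop on an object; the grip force is fixed at half the most. Time passes only in rows, so rows that do not move let the fingers close. It gives the time, the measured TCP pose, the force, the opening and the grip force at its end, in the units of the state.
- arm.state(): the state, without advancing time (a new reading comes with each control period).
- imaging.snapshot(name): name is "side" or "top" or "wrist"; returns (picture, depth): 400x640x3 uint8, blue, green, red; 400x640 float32, m along the optical axis (not along the pixel's ray), 0 where there is no reading.
- imaging.camera_params(name): a dict with "camera_matrix" (3x3 intrinsics, pixels), "R" (3x3) and "t" (3): a world point X has camera coordinates R X + t. Camera axes: x right, y down, z forward; pixel columns grow to the right and rows downward; lengths in m; the calibration is good to about 2 mm. A picture is of the moment at which its call begins: read the wrist's pose just before it. camera_params takes no time and is no camera call; for the wrist camera it gives the pose at the moment of the call.
- arm.sign_off(): hands the job in; it is judged then, once.
The state is a dict: "clock": time; "joint_positions": joint angles; "qd": joint speeds; "joint_efforts": joint torques, N m; "eef_pos": TCP position; "tcp_rot": TCP orientation; "wrist_force": force on the tool from outside, world axes, zero at the start; "wrist_torque": the same for the moment, N m; "gripper_width": opening from 0.0 (shut) to 1.0 (fully open); "gripper_force": force on a finger pad.
Only numpy, scipy, OpenCV 4.12 (cv2) and the standard library are available. Lean on these libraries where they do the work, as an engineer would, in place of code of your own. Each camera call takes 0.05 s, during which the arm holds its last target. There are 200 camera calls.

## Working session

There is one attempt and no reset: what is moved stays moved. The work goes in short steps, Python scripts to look and compute and a tool call to move; the robot and the scene stay as the last step left them, time stands still between calls to the robot, and variables do not carry over. Pictures are saved under pics/ and viewed, at most 14 in all, crops included, and the job is handed in when it is done.

Besides the shell and the picture viewer there is one more tool, called after "Call:" as name(argument=value, ...) on one line, values as JSON. apply_moves: Moves the arm, as the interface text tells. Its arguments: {"type":"object","properties":{"commands":{"type":"array","items":{"type":"array","items":{"type":"number"}}}},"required":["commands"]}

```bash
mkdir -p pics
python3 - <<'E'
from workcell import arm, imaging
import cv2,numpy as np
for n in ("top","side"):
    p,d=imaging.snapshot(n); cv2.imwrite(f"pics/{n}0.png",p); np.save(f"{n}0.npy",d)
    c=imaging.camera_params(n); print(n,c)
print(arm.state())
E
```

```text
top {'camera_matrix': array([[490.296758  ,   0.        , 331.20496473],
       [  0.        , 490.296758  , 193.72870875],
       [  0.        ,   0.        ,   1.        ]]), 'R': array([[ 9.52000278e-03, -9.99954653e-01, -2.49221143e-04],
       [-9.76168065e-01, -9.23950576e-03, -2.16819144e-01],
       [ 2.16807009e-01,  2.30740057e-03, -9.76211758e-01]]), 't': array([-0.11150391,  0.44293184,  1.53918035])}
side {'camera_matrix': array([[426.64971986,   0.        , 317.96899897],
       [  0.        , 426.64971986, 200.67733966],
       [  0.        ,   0.        ,   1.        ]]), 'R': array([[-0.86084022, -0.50887107,  0.00208426],
       [-0.3406888 ,  0.57327978, -0.74517209],
       [ 0.37800165, -0.64218419, -0.66686897]]), 't': array([0.3189269 , 0.26057663, 1.06259204])}
{'clock': 0.1, 'joint_positions': array([-1.35206904e+00,  8.79096676e-02,  1.37210147e+00,  1.43591092e-05,
        1.68361460e+00, -1.03102960e-01]), 'qd': array([-7.51140347e-05, -2.37230957e-03, -3.39239453e-03, -2.48299583e-06,
       -1.45380880e-03, -1.16262926e-04]), 'joint_efforts': array([ 2.23683768e-03, -3.53015363e+01, -3.14217746e+01, -3.99972441e-05,
        8.01334827e-03,  4.41021427e-05]), 'eef_pos': array([ 0.17389874, -0.5214676 ,  0.30284125]), 'tcp_rot': array([ 9.87080436e-01,  1.60222284e-01, -5.16130890e-05, -1.01525832e-03]), 'wrist_force': array([0.06287052, 0.7666302 , 0.38980059]), 'wrist_torque': array([-0.01584702, -0.04971359,  0.01948675]), 'gripper_force': 0.0, 'gripper_width': 1.0009742495632934}
```

View pics/top0.png

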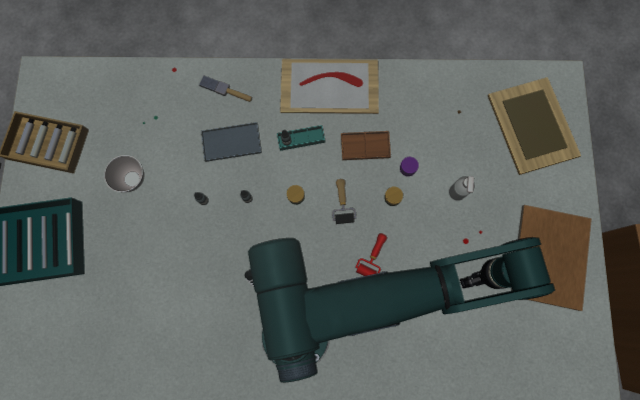

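View pics/side0.png

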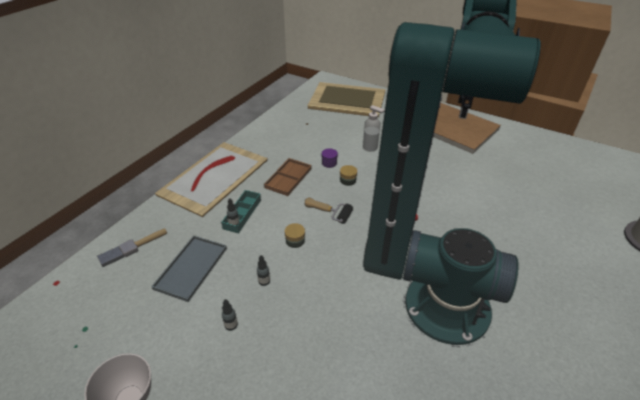

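Top view: the loose bottles are at (201,198) and (246,196). Jar candidates are brass at (296,194) and (394,196), and purple at (409,165). Brayer candidates are the wooden-handled black one at (343,205) and the red one at (372,257). The brass jars and the black roller fit the description; the purple and red ones are look-alikes. I'll confirm this in a crop while measuring.

```bash
cat > h.py <<'E'
from workcell import arm, imaging
import cv2,numpy as np
from scipy.spatial.transform import Rotation as Ro
def ray(n,px,z,c=None):
    c=c or imaging.camera_params(n); K,R,t=c["camera_matrix"],c["R"],c["t"]
    px=np.atleast_2d(px).astype(float)
    d=(np.c_[px,np.ones(len(px))]@np.linalg.inv(K).T)@R
    o=-R.T@t
    return o+d*((z-o[2])/d[:,2])[:,None]
def cloud(d,n,c=None):
    c=c or imaging.camera_params(n); K,R,t=c["camera_matrix"],c["R"],c["t"]
    v,u=np.mgrid[:400,:640]
    P=np.stack([(u-K[0,2])/K[0,0]*d,(v-K[1,2])/K[1,1]*d,d],-1)
    return (P-t)@R
def blobs(mask,amin=40):
    n,l,s,ce=cv2.connectedComponentsWithStats(mask.astype(np.uint8))
    return [(ce[i],s[i],l==i) for i in range(1,n) if s[i,4]>=amin]
E
python3 - <<'E'
from h import *
p=cv2.imread("pics/top0.png"); d=np.load("top0.npy")
cv2.imwrite("pics/crop0.png",cv2.resize(p[110:285,180:490],None,fx=2.5,fy=2.5,interpolation=cv2.INTER_CUBIC))
W=cloud(d,"top"); 
print("table z",[W[v,u].round(4) for v,u in((220,220),(220,430),(160,440),(170,270))])
hsv=cv2.cvtColor(p,cv2.COLOR_BGR2HSV); roi=np.zeros(d.shape,bool); roi[110:235,185:500]=1
m=roi&(W[...,2]>0.008)&(d>0)
for ce,s,l in blobs(m,25):
    w=W[l]; c=hsv[l]
    print(ce.round(1),s,"xyz mean",w.mean(0).round(3),"min",w.min(0).round(3),"max",w.max(0).round(3),"hsv",np.median(c,0))
E
```

```text
table z [array([0.3609, 0.2568, 0.0097]), array([ 3.690e-01, -4.341e-01,  1.000e-04]), array([ 0.5752, -0.4749,  0.0006]), array([ 0.5352,  0.1004, -0.0011])]
[333.  110.9] [280 110 100   4 243] xyz mean [ 0.744 -0.11   0.012] min [ 0.737 -0.269  0.008] max [0.75  0.072 0.023] hsv [ 20.  88. 131.]
[497.4 114. ] [494 110   6  12  42] xyz mean [ 0.737 -0.675  0.016] min [ 0.713 -0.682  0.009] max [ 0.754 -0.665  0.025] hsv [ 20.  95. 130.]
[243.7 127.6] [221 122  40  22  88] xyz mean [0.68  0.194 0.014] min [0.623 0.135 0.008] max [0.701 0.271 0.022] hsv [96.  25.  77.5]
[297.5 137.2] [277 125  48  25 436] xyz mean [0.641 0.008 0.033] min [ 0.605 -0.081  0.008] max [0.694 0.078 0.107] hsv [86. 64. 54.]
[212.4 147.3] [201 128  38  33 132] xyz mean [0.609 0.296 0.014] min [0.563 0.208 0.008] max [0.68  0.339 0.027] hsv [99.  31.  65.5]
[366.4 144.5] [341 131  50  29 329] xyz mean [ 0.623 -0.225  0.015] min [ 0.573 -0.304  0.008] max [ 0.674 -0.138  0.029] hsv [ 12. 110.  82.]
[247.  153.2] [240 151  15   5  28] xyz mean [0.589 0.178 0.013] min [0.583 0.155 0.008] max [0.598 0.202 0.023] 
[... 297 characters left out ...]
.   7. 102.]
[343.  205.3] [332 179  25  45 458] xyz mean [ 0.411 -0.146  0.025] min [ 0.352 -0.189  0.008] max [ 0.501 -0.11   0.043] hsv [52.5 15.  90. ]
[295.5 193.9] [287 185  18  19 274] xyz mean [0.443 0.009 0.044] min [ 0.417 -0.019  0.008] max [0.482 0.037 0.057] hsv [ 20. 137. 110.]
[393.5 195.5] [385 186  18  20 276] xyz mean [ 0.441 -0.31   0.044] min [ 0.415 -0.337  0.008] max [ 0.474 -0.283  0.057] hsv [ 20. 142. 111.]
[246.1 195.7] [241 190  12  13 114] xyz mean [0.432 0.166 0.06 ] min [0.421 0.155 0.008] max [0.453 0.184 0.108] hsv [84.  14.  45.5]
[201.  197.9] [195 192  14  13 127] xyz mean [0.424 0.311 0.058] min [0.412 0.299 0.011] max [0.446 0.33  0.104] hsv [83. 14. 46.]
```

View pics/crop0.png

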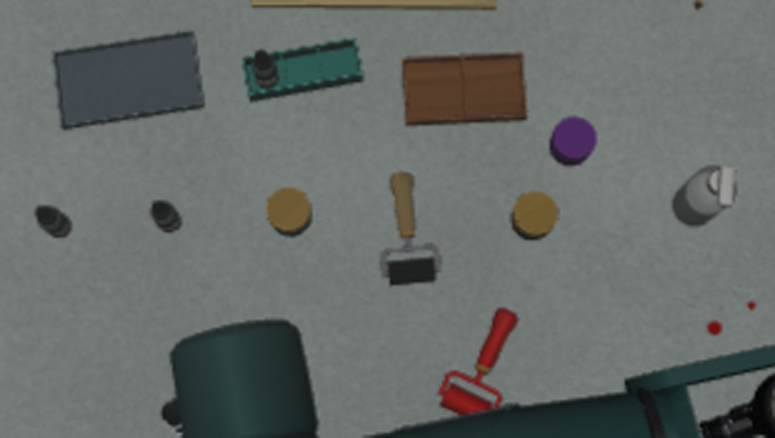

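The crop confirms it: brass jars at top-image (296,194) and (394,196), with the purple one excluded. The brayer is black with a wooden handle at (343,205), with the red one excluded. The rack's parked bottle is at its left end. Next come precise poses.

Run:
```python
from h import *
p=cv2.imread("pics/top0.png"); d=np.load("top0.npy"); W=cloud(d,"top")
hsv=cv2.cvtColor(p,cv2.COLOR_BGR2HSV).astype(int); H,S,V=hsv[...,0],hsv[...,1],hsv[...,2]
c=imaging.camera_params("top"); o=-c["R"].T@c["t"]; print("cam",o.round(3))
def win(m,u0,u1,v0,v1):
    r=np.zeros(m.shape,bool); r[v0:v1,u0:u1]=1; return m&r
def big(m): return max(blobs(m,10),key=lambda b:b[1][4])
def fixt(name,m,h,lx,ly):
    b=big(m); cn=max(cv2.findContours(b[2].astype(np.uint8),0,cv2.CHAIN_APPROX_NONE)[0],key=len)[:,0]
    P=ray("top",cn,h)[:,:2]; r=cv2.minAreaRect(P.astype(np.float32)); bx=cv2.boxPoints(r)
    e=max([(bx[1]-bx[0]),(bx[2]-bx[1])],key=np.linalg.norm); ey=e/np.linalg.norm(e); ey=ey*np.sign(ey[1])
    ex=np.array([ey[1],-ey[0]]); q=P-o[:2]; cen=0
    out=[]
    for a,L in((ex,lx),(ey,ly)):
        s=q@a; lo,hi=s.min(),s.max(); out.append(hi-L/2 if abs(hi)>abs(lo) else lo+L/2); print("   ext",round(hi-lo,4),"exp",L)
    print(name,(o[:2]+out[0]*ex+out[1]*ey).round(4),"yaw",np.degrees(np.arctan2(-ex[0]*0+ex[1],ex[0])).round(1))
fixt("rack",win((H>75)&(H<95)&(S>75),270,330,120,155),.03,.054,.156)
fixt("jtray",win((H<18)&(S>90),335,396,125,165),.018,.092,.164)
fixt("rtray",win((H>92)&(H<120)&(S>35),195,266,118,166),.015,.108,.193)
for n,w in(("j1",(280,312,180,210)),("j2",(378,410,180,212))):
    b=big(win((S>100)&(H>12)&(H<30),*w)); cn=cv2.findContours(b[2].astype(np.uint8),0,1)[0][0][:,0]
    (cc,r)=cv2.minEnclosingCircle(cn); w2=W[b[2]&(W[...,2]>.04)]
    print(n,cc,r,ray("top",cc,.042)[0].round(4),w2.mean(0).round(4))
for n,w in(("b1",(185,218,180,212)),("b2",(232,262,180,212)),("parked",(276,294,122,152))):
    q=win(W[...,2]>(.085),*w); print(n,W[q].mean(0).round(4),q.sum())
    q=win(V<40,*w); b=big(q); print("  darkblob",b[0],b[1])
wd=big(win((H>8)&(H<25)&(S>70),325,360,170,215)); bl=big(win((V<45),325,360,200,230))
for b in(wd,bl):
    P=ray("top",np.argwhere(b[2])[:,::-1],.02); r=cv2.minAreaRect(P[:,:2].astype(np.float32)); print("brayer",b[0],P.mean(0).round(4),r)
```

```text
cam [ 0.1   -0.111  1.599]
   ext 0.0558 exp 0.054
   ext 0.1545 exp 0.156
rack [ 0.6453 -0.0012] yaw 11.4
   ext 0.0928 exp 0.092
   ext 0.1615 exp 0.164
jtray [ 0.6207 -0.2194] yaw 3.4
   ext 0.1018 exp 0.108
   ext 0.1905 exp 0.193
rtray [0.6251 0.2329] yaw 9.8
j1 (294.9375, 193.6875) 8.752331733703613 [0.4445 0.0107 0.042 ] [0.4412 0.0088 0.0605]
j2 (393.5, 195.5) 8.860122680664062 [ 0.4415 -0.3097  0.042 ] [ 0.4423 -0.3101  0.0463]
b1 [0.4104 0.2927 0.1758] 19
  darkblob [198.08333333 196.        ] [195 193   7   7  36]
b2 [0.4069 0.145  0.2268] 23
  darkblob [244.02857143 193.94285714] [241 191   7   7  35]
parked [0.6356 0.046  0.0981] 20
  darkblob [284.75  134.175] [282 131   7   7  40]
brayer [341.01775148 190.78698225] [ 0.4607 -0.1395  0.02  ] ((0.45823007822036743, -0.1378752589225769), (0.08531410247087479, 0.02685021609067917), 3.3085575103759766)
brayer [344.20529801 218.33112583] [ 0.3685 -0.1504  0.02  ] ((0.3688300549983978, -0.15067312121391296), (0.028105933219194412, 0.05676719918847084), 5.792588710784912)
```

Call:
apply_moves(commands=[[0, 0, 0, 0.004, -7.16], [0, 0, 0, 0.004, -7.16], [0, 0, 0, 0.004, -7.16], [0, 0, 0, 0.004, -7.16], [0, 0, 0, 0.004, -7.16], [0, 0, 0, 0.004, -7.16], [0, 0, 0, 0.004, -7.16], [0, 0, 0, 0.004, -7.16], [0, 0, 0, 0, -7.16], [0, 0, 0, 0, -7.16]])

```text
clock: 0.93
eef_pos: [0.1738, -0.5214, 0.2707]
tcp_rot: [0.705, 0.71, 0.001, -0.001]
wrist_force: [0.4, -0.5, 0.5]
gripper_width: 0.999
gripper_force: 0.0
```

Call:
apply_moves(commands=[[0, 0.035, 0.01, 0, 0], [0, 0.035, 0.013, 0, 0], [0, 0.035, 0.013, 0, 0], [0, 0.035, 0.013, 0, 0], [0, 0.035, 0.013, 0, 0], [0, 0.035, 0.013, 0, 0], [0, 0.035, 0.013, 0, 0], [0, 0.035, 0.013, 0, 0], [0, 0.035, 0.013, 0, 0], [0, 0.035, 0.013, 0, 0], [0, 0.035, 0.013, 0, 0], [0, 0.035, 0.013, 0, 0]])

```text
clock: 1.93
eef_pos: [0.3265, -0.0998, 0.2717]
tcp_rot: [0.707, 0.707, 0.0, 0.0]
wrist_force: [0.9, -1.0, -0.1]
gripper_width: 0.998
gripper_force: 0.0
```

Run:
```python
from h import *
s=arm.state(); print(s["clock"],s["eef_pos"],s["tcp_rot"])
for n,c in(("b1",(198.1,196)),("b2",(244,193.9))): print(n,ray("top",c,.09)[0].round(4))
p,d=imaging.snapshot("wrist"); c=imaging.camera_params("wrist"); cv2.imwrite("pics/w0.png",p); print(c, (-c["R"].T@c["t"]))
```

```text
1.9333 [ 0.32654306 -0.09984745  0.27167224] [7.07095555e-01 7.07117979e-01 4.17110870e-05 1.93538168e-04]
b1 [0.4235 0.3116 0.09  ]
b2 [0.4316 0.1674 0.09  ]
{'camera_matrix': array([[284.23855278,   0.        , 319.89546611],
       [  0.        , 284.23855278, 200.74892146],
       [  0.        ,   0.        ,   1.        ]]), 'R': array([[ 0.99994893,  0.00977557,  0.00256448],
       [ 0.0085398 , -0.95299433,  0.30286776],
       [ 0.00540464, -0.30283039, -0.95302914]]), 't': array([-0.32879133, -0.12034653,  0.32008833])} [ 0.32807232 -0.01454296  0.34234577]
```

View pics/w0.png

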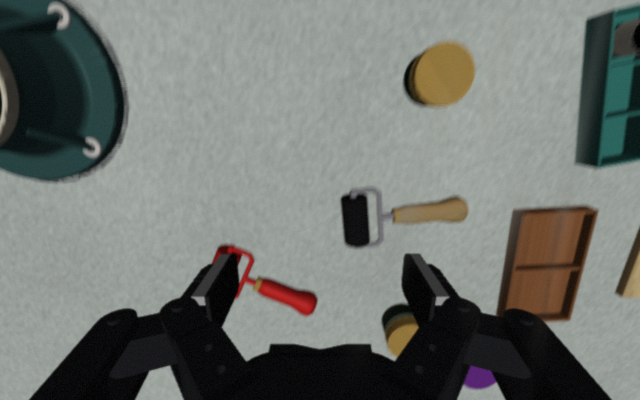

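The wrist image has right = +x and up = +y. It shows jar 1 at (442,73), the brayer at (405,213), the jar tray at (548,265) and the red look-alike at (265,280). Next I go to the first bottle.

Call:
apply_moves(commands=[[0, 0.03, 0.017, 0, 0], [0, 0.03, 0.017, 0, 0], [0, 0.03, 0.017, 0, 0], [0, 0.03, 0.017, 0, 0], [0, 0.03, 0.017, 0, 0], [0, 0.03, 0.017, 0, 0], [0, 0, 0, 0, 0]])

```text
clock: 2.57
eef_pos: [0.43, 0.0824, 0.271]
tcp_rot: [0.705, 0.71, 0.001, -0.001]
wrist_force: [-0.1, -0.6, 0.4]
gripper_width: 0.996
gripper_force: 0.0
```

Run:
```python
from h import *
s=arm.state(); print(s["clock"],s["eef_pos"])
c=imaging.camera_params("wrist");p,d=imaging.snapshot("wrist"); cv2.imwrite("pics/w1.png",p); np.save("w1.npy",d)
W=cloud(d,"wrist",c); m=(W[...,2]>.02)&(W[...,2]<.13)&(d>.1); m[230:,]=0
for ce,s,l in blobs(m,80):
    w=W[l]; t=w[w[:,2]>w[:,2].max()-.02]; print(ce.round(),s,"top",t.mean(0).round(4),w[:,2].max(),w.min(0).round(3),w.max(0).round(3))
```

```text
2.5667 [0.43001737 0.08244541 0.27095567]
[328. 100.] [312  83  33  35 903] top [0.4373 0.1695 0.0973] 0.1012688418984892 [0.422 0.154 0.046] [0.453 0.185 0.101]
[499. 212.] [ 467  187   70   43 1751] top [0.6338 0.0521 0.0754] 0.08682255824019405 [0.604 0.024 0.02 ] [0.661 0.078 0.087]
[  8. 215.] [  0 192  27  38 523] top [0.0614 0.0403 0.0262] 0.03971638669997323 [0.052 0.02  0.02 ] [0.072 0.068 0.04 ]
[332. 225.] [312 218  40  12 334] top [0.4447 0.0346 0.0398] 0.04729662766001133 [0.421 0.023 0.02 ] [0.468 0.038 0.047]
```

View pics/w1.png

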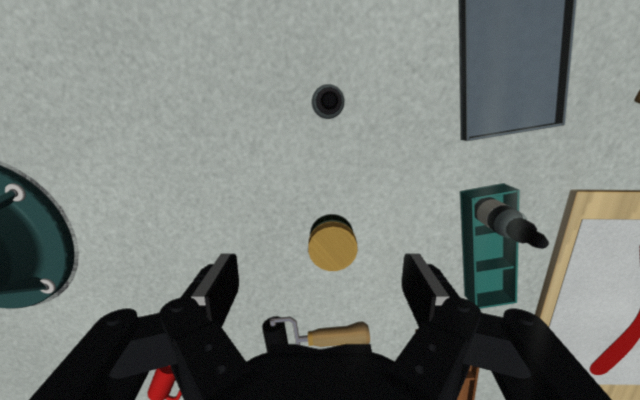

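The bottle is centred at wrist (328,100), which gives (0.4375, 0.1695). I align, descend and grip.

Call:
apply_moves(commands=[[0, 0.029, 0.0025, 0.01, 0], [0, 0.029, 0.0025, 0.01, 0], [0, 0.029, 0.0025, 0.01, 0], [0, 0, 0, 0.02, 0], [0, 0, 0, 0.03, 0], [0, 0, 0, 0.03, 0], [0, 0, 0, 0.03, 0], [0, 0, 0, 0.024, 0], [0, 0, 0, 0, 0]])

```text
clock: 3.37
eef_pos: [0.4319, 0.163, 0.1021]
tcp_rot: [0.707, 0.707, -0.006, -0.003]
wrist_force: [-1.3, -0.7, -1.1]
gripper_width: 1.001
gripper_force: 0.0
```

Call:
apply_moves(commands=[[1, 0, 0, 0, 0], [1, 0, 0, 0, 0], [1, 0, 0, 0, 0], [1, 0, 0, 0, 0], [1, 0, 0, 0, 0], [1, 0, 0, 0, 0]])

```text
clock: 3.87
eef_pos: [0.4372, 0.1656, 0.1102]
tcp_rot: [0.707, 0.707, 0.002, 0.001]
wrist_force: [-1.1, 0.0, 4.9]
gripper_width: 0.348
gripper_force: 59.4
```

Call:
apply_moves(commands=[[1, 0, 0, -0.02, 0], [1, 0, 0, -0.04, 0], [1, 0, 0, -0.04, 0], [1, 0, 0, -0.04, 0], [1, -0.02, 0.02, -0.01, 0], [1, -0.03, 0.03, 0, 0], [1, -0.03, 0.03, 0, 0], [1, -0.03, 0.03, 0, 0], [1, -0.02, 0.02, 0, 0], [1, 0, 0, 0, 0]])

```text
clock: 4.7
eef_pos: [0.5674, 0.0328, 0.2573]
tcp_rot: [0.709, 0.705, -0.0, 0.001]
wrist_force: [-0.2, 0.5, -0.6]
gripper_width: 0.344
gripper_force: 59.7
```

```bash
cat >> h.py <<'E'
def snap(n,name):
    for _ in range(1):
        s=arm.state(); c=imaging.camera_params(n); p,d=imaging.snapshot(n)
    cv2.imwrite(f"pics/{name}.png",p); print(s["clock"],"tcp",s["eef_pos"].round(4),"w",round(s["gripper_width"],3))
    return p,d,c,cloud(d,n,c)
def fixt(m,h,lx,ly,c):
    o=-c["R"].T@c["t"]
    cn=np.vstack([k[:,0] for k in cv2.findContours(m.astype(np.uint8),0,cv2.CHAIN_APPROX_NONE)[0] if len(k)>60])
    P=ray("wrist",cn,h,c)[:,:2]; bx=cv2.boxPoints(cv2.minAreaRect(P.astype(np.float32)))
    e=max([(bx[1]-bx[0]),(bx[2]-bx[1])],key=np.linalg.norm); ey=e/np.linalg.norm(e); ey=ey*np.sign(ey[1]); ex=np.array([ey[1],-ey[0]])
    q=P-o[:2]; out=[]
    for a,L in((ex,lx),(ey,ly)):
        s=q@a; lo,hi=s.min(),s.max(); out.append(hi-L/2 if abs(hi)>abs(lo) else lo+L/2); print("   ext",round(hi-lo,4),"exp",L)
    cen=o[:2]+out[0]*ex+out[1]*ey; print("centre",cen.round(4),"yaw",np.degrees(np.arctan2(ex[1],ex[0])).round(1)); return cen,ex,ey
E
python3 - <<'E'
from h import *
p,d,c,W=snap("wrist","w2"); np.savez("w2.npz",d=d,**c)
hsv=cv2.cvtColor(p,cv2.COLOR_BGR2HSV); print(hsv[200:240:10,480:560:20])
E
```

```text
4.7 tcp [0.5674 0.0328 0.2573] w 0.344
[[[ 21  57 165]
  [ 75   5 189]
  [ 50   4 185]
  [ 75   5 188]]

 [[ 60   4 184]
  [ 78   7 193]
  [ 60   3 190]
  [ 83   5 192]]

 [[ 68   5 191]
  [ 78   7 193]
  [ 45   3 189]
  [ 80   8 197]]

 [[ 60   3 188]
  [ 78   7 192]
  [ 70   4 196]
  [ 75   3 192]]]
```

View pics/w2.png

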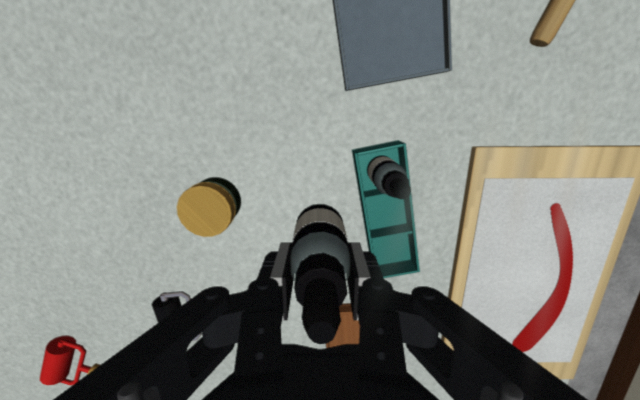

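The bottle is held upright at (320,250). The rack is fully visible at (387,210), with its empty bays at (392,210) and (397,252).

Run:
```python
from h import *
z=np.load("w2.npz"); c={k:z[k] for k in("camera_matrix","R","t")}; W=cloud(z["d"],"wrist",c); p=cv2.imread("pics/w2.png")
hsv=cv2.cvtColor(p,cv2.COLOR_BGR2HSV); m=(hsv[...,0]>75)&(hsv[...,0]<100)&(hsv[...,1]>90); m[:135]=0;m[282:]=0; m[:,:345]=0;m[:,425:]=0
cen,ex,ey=fixt(m,.03,.054,.156,c)
for y in(-.051,0,.051): print(y,(cen+y*ey).round(4))
# held bottle glass: nearest wall toward camera
b=np.zeros(m.shape,bool); b[205:240,295:348]=1; w=W[b&(z["d"]>.05)&(z["d"]<.25)]; print(w.min(0).round(4),w.max(0).round(4),np.median(w,0).round(4), len(w))
for v in range(206,262,6): print(v,W[v,320].round(4))
# jar1, tray
j=(hsv[...,0]>12)&(hsv[...,0]<30)&(hsv[...,1]>100); j[:,:150]=0; j[:,260:]=0; j[250:]=0; j[:150]=0
b=max(blobs(j),key=lambda b:b[1][4]); cc,r=cv2.minEnclosingCircle(np.argwhere(b[2])[:,::-1].astype(np.float32)); print("jar1",cc,r,ray("wrist",cc,.044,c))
```

```text
ext 0.0542 exp 0.054
   ext 0.1582 exp 0.156
centre [ 0.6448 -0.003 ] yaw 11.2
-0.051 [ 0.6547 -0.053 ]
0 [ 0.6448 -0.003 ]
0.051 [0.6349 0.047 ]
[0.5525 0.0412 0.1478] [0.5835 0.0535 0.2033] [0.5678 0.0515 0.1806] 1527
206 [0.5684 0.0528 0.1556]
212 [0.5684 0.0529 0.1671]
218 [0.5684 0.0531 0.1773]
224 [0.5683 0.0532 0.1864]
230 [0.5683 0.0531 0.1938]
236 [0.5683 0.0527 0.2002]
242 [0.5683 0.0512 0.2037]
248 [0.5683 0.0491 0.2058]
254 [0.5683 0.048  0.2097]
260 [0.5683 0.0486 0.2162]
jar1 (206.5, 208.0) 29.56781768798828 [[0.44842114 0.01234883 0.044     ]]
```

Call:
apply_moves(commands=[[1, -0.0225, 0.0216, 0, 0], [1, -0.0225, 0.0216, 0, 0], [1, -0.0225, 0.0216, 0, 0], [1, -0.0223, 0.0215, 0, 0], [1, 0, 0, 0.03, 0], [1, 0, 0, 0.03, 0], [1, 0, 0, 0.03, 0], [1, 0, 0, 0.01, 0], [1, 0, 0, 0, 0], [1, 0, 0, 0, 0]])

```text
clock: 5.58
eef_pos: [0.6506, -0.0518, 0.1585]
tcp_rot: [0.707, 0.708, -0.0, -0.0]
wrist_force: [0.3, -0.0, -0.9]
gripper_width: 0.348
gripper_force: 59.8
```

Call:
apply_moves(commands=[[1, 0, 0, 0, 0], [1, 0, 0, 0, 0]])

```text
clock: 5.75
eef_pos: [0.6521, -0.0525, 0.1613]
tcp_rot: [0.707, 0.708, 0.002, 0.002]
wrist_force: [-0.3, 0.2, 0.1]
gripper_width: 0.345
gripper_force: 59.9
```

Run:
```python
from h import *
p,d,c,W=snap("wrist","w3"); s=arm.state(); print(s["eef_pos"],s["qd"].round(4))
for v in range(206,250,8): print(v,W[v,320].round(4))
```

```text
5.75 tcp [ 0.6521 -0.0525  0.1613] w 0.345
[ 0.65197577 -0.05260032  0.16107466] [-0.0032  0.0065  0.0114  0.0012 -0.002   0.0001]
206 [ 0.6534 -0.0325  0.0596]
214 [ 0.6533 -0.0326  0.0737]
222 [ 0.6533 -0.0329  0.0853]
230 [ 0.6532 -0.0327  0.0967]
238 [ 0.6531 -0.033   0.1056]
246 [ 0.6531 -0.0354  0.1093]
```

View pics/w3.png

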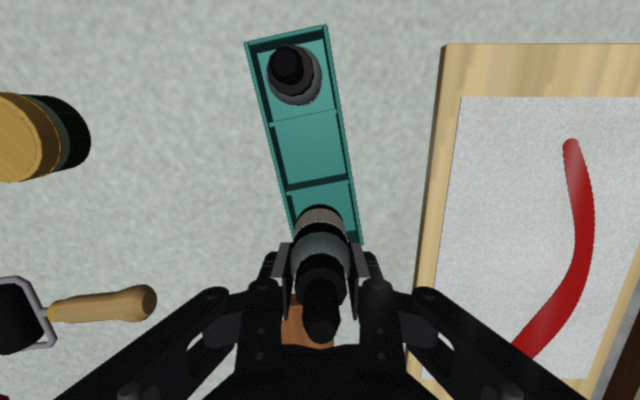

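The bottle is over the bay at (318,230), 4 mm too far toward +y. I correct that and lower.

Call:
apply_moves(commands=[[1, -0.002, 0.001, 0.012, 0], [1, -0.002, 0.0005, 0.012, 0], [1, 0, 0, 0.01, 0], [1, 0, 0, 0.006, 0], [1, 0, 0, 0.004, 0], [1, 0, 0, 0.002, 0], [1, 0, 0, 0, 0], [1, 0, 0, 0, 0]])

```text
clock: 6.47
eef_pos: [0.6517, -0.0567, 0.1133]
tcp_rot: [0.707, 0.707, -0.001, -0.001]
wrist_force: [-3.9, 0.6, 7.4]
gripper_width: 0.345
gripper_force: 60.8
```

Call:
apply_moves(commands=[[0.4, 0, 0, 0, 0], [0.4, 0, 0, 0, 0], [0.2, 0, 0, 0, 0], [0.2, 0, 0, 0, 0], [0, 0, 0, -0.02, 0], [0, 0, 0, -0.03, 0], [0, 0, 0, -0.035, 0], [0, 0, 0, -0.035, 0], [0, 0, 0, -0.03, 0], [0, 0.02, 0, 0, 0], [0, 0, 0, 0, 0]])

```text
clock: 7.38
eef_pos: [0.6534, -0.0345, 0.2657]
tcp_rot: [0.706, 0.708, 0.003, 0.002]
wrist_force: [0.6, 0.2, 0.4]
gripper_width: 0.995
gripper_force: 0.0
```

Run:
```python
from h import *
p,d,c,W=snap("wrist","w4");
```

```text
7.3833 tcp [ 0.6534 -0.0345  0.2657] w 0.995
```

View pics/w4.png

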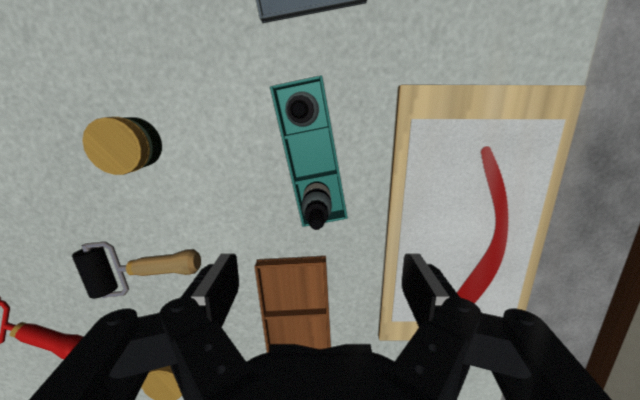

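The first bottle stands in the end bay at (317,200), with the middle bay empty at (312,152). Next is the second bottle.

Call:
apply_moves(commands=[[0, 0.029, -0.025, 0, 0], [0, 0.029, -0.025, 0, 0], [0, 0.029, -0.025, 0, 0], [0, 0.029, -0.025, 0, 0], [0, 0.029, -0.025, 0, 0], [0, 0.029, -0.025, 0, 0], [0, 0.029, -0.025, 0, 0], [0, 0.029, -0.025, 0, 0], [0, 0.029, -0.025, 0, 0], [0, 0, 0, 0, 0], [0, 0, 0, 0, 0]])

```text
clock: 8.35
eef_pos: [0.4257, 0.2249, 0.2602]
tcp_rot: [0.706, 0.709, -0.001, -0.0]
wrist_force: [0.3, -0.3, -0.2]
gripper_width: 1.003
gripper_force: 0.0
```

Run:
```python
from h import *
p,d,c,W=snap("wrist","w5"); np.savez("w5.npz",d=d,**c)
m=(W[...,2]>.02)&(W[...,2]<.13)&(d>.1); m[230:,]=0; m[:,:200]=0
for ce,s,l in blobs(m,80):
    w=W[l]; print(ce.round(),s,w.min(0).round(4),w.max(0).round(4),"mid",((w.min(0)+w.max(0))/2).round(4))
hsv=cv2.cvtColor(p,cv2.COLOR_BGR2HSV); m=(hsv[...,0]>90)&(hsv[...,0]<122)&(hsv[...,1]>30); m[:,:400]=0
for b in blobs(m,300): print("grey",b[0],b[1])
```

```text
8.35 tcp [0.4257 0.2249 0.2602] w 1.003
[323.  95.] [ 306   77   35   37 1003] [0.4129 0.2998 0.046 ] [0.444  0.3308 0.1017] mid [0.4284 0.3153 0.0738]
grey [499.21849222 163.23276666] [  453    77   103   178 13941]
grey [494.6405868  346.80684597] [462 332  57  39 409]
```

Call:
apply_moves(commands=[[0, 0.031, 0.001, 0.005, 0], [0, 0.031, 0.001, 0.01, 0], [0, 0.031, 0.001, 0.01, 0], [0, 0, 0, 0.02, 0], [0, 0, 0, 0.03, 0], [0, 0, 0, 0.03, 0], [0, 0, 0, 0.03, 0], [0, 0, 0, 0.017, 0], [0, 0, 0, 0, 0], [0, 0, 0, 0, 0], [1, 0, 0, 0, 0], [1, 0, 0, 0, 0]])

```text
clock: 9.4
eef_pos: [0.4317, 0.3173, 0.1119]
tcp_rot: [0.707, 0.707, 0.002, 0.001]
wrist_force: [0.0, -0.0, -0.1]
gripper_width: 0.745
gripper_force: 0.0
```

Call:
apply_moves(commands=[[1, 0, 0, 0, 0], [1, 0, 0, 0, 0], [1, 0, 0, 0, 0], [1, 0, 0, 0, 0], [1, 0, 0, 0, 0]])

```text
clock: 9.82
eef_pos: [0.4305, 0.3177, 0.1115]
tcp_rot: [0.707, 0.707, 0.001, 0.0]
wrist_force: [-1.1, -0.2, 5.9]
gripper_width: 0.347
gripper_force: 59.1
```

Run:
```python
from h import *
z=np.load("w5.npz"); c={k:z[k] for k in("camera_matrix","R","t")}; p=cv2.imread("pics/w5.png")
hsv=cv2.cvtColor(p,cv2.COLOR_BGR2HSV); m=(hsv[...,0]>90)&(hsv[...,0]<122)&(hsv[...,1]>30); m[:,:440]=0
m=max(blobs(m,300),key=lambda b:b[1][4])[2]
fixt(m,.015,.108,.193,c)
```

```text
ext 0.1038 exp 0.108
   ext 0.1891 exp 0.193
centre [0.6273 0.2355] yaw 9.6
```

Call:
apply_moves(commands=[[1, 0, 0, -0.02, 0], [1, 0, 0, -0.04, 0], [1, 0, 0, -0.04, 0], [1, -0.018, 0.0143, -0.04, 0], [1, -0.03, 0.02, -0.01, 0], [1, -0.03, 0.02, 0, 0], [1, -0.03, 0.02, 0, 0], [1, -0.03, 0.02, 0, 0], [1, -0.03, 0.02, 0, 0], [1, -0.03, 0.02, 0, 0], [1, -0.03, 0.02, 0, 0], [1, -0.03, 0.02, 0, 0]])

```text
clock: 10.82
eef_pos: [0.6037, 0.0595, 0.2556]
tcp_rot: [0.707, 0.707, -0.0, -0.0]
wrist_force: [-0.1, 0.2, -0.7]
gripper_width: 0.347
gripper_force: 59.5
```

Call:
apply_moves(commands=[[1, -0.03, 0.02, 0, 0], [1, -0.03, 0.02, 0, 0], [1, 0, 0, 0.02, 0], [1, 0, 0, 0, 0], [1, 0, 0, 0, 0], [1, 0, 0, 0, 0]])

```text
clock: 11.32
eef_pos: [0.6427, 0.002, 0.2359]
tcp_rot: [0.706, 0.708, -0.0, -0.001]
wrist_force: [-0.3, 0.3, -0.2]
gripper_width: 0.344
gripper_force: 59.6
```

Run:
```python
from h import *
p,d,c,W=snap("wrist","w6")
for v in range(206,262,8): print(v,W[v,320].round(4))
```

```text
11.3167 tcp [0.6427 0.002  0.2359] w 0.344
206 [ 0.6433 -0.0229  0.0035]
214 [0.6434 0.0153 0.1304]
222 [0.6434 0.0166 0.1474]
230 [0.6434 0.0163 0.1587]
238 [0.6434 0.0157 0.1678]
246 [0.6434 0.0156 0.1769]
254 [0.6434 0.0138 0.1818]
```

Call:
apply_moves(commands=[[1, -0.003, 0.0015, 0.015, 0], [1, 0, 0, 0.03, 0], [1, 0, 0, 0.03, 0], [1, 0, 0, 0.02, 0], [1, 0, 0, 0.012, 0], [1, 0, 0, 0.006, 0], [1, 0, 0, 0.004, 0], [1, 0, 0, 0.002, 0], [1, 0, 0, 0.002, 0], [1, 0, 0, 0, 0], [1, 0, 0, 0, 0]])

```text
clock: 12.28
eef_pos: [0.6453, -0.002, 0.1163]
tcp_rot: [0.707, 0.707, 0.001, 0.001]
wrist_force: [-0.4, -0.3, -1.0]
gripper_width: 0.345
gripper_force: 59.6
```

No contact yet, so I lower by small steps.

Call:
apply_moves(commands=[[1, 0, 0, 0.001, 0], [1, 0, 0, 0.001, 0], [1, 0, 0, 0.001, 0], [1, 0, 0, 0, 0]])

```text
clock: 12.62
eef_pos: [0.6453, -0.0021, 0.1145]
tcp_rot: [0.707, 0.707, 0.001, 0.001]
wrist_force: [-2.3, 0.4, 6.1]
gripper_width: 0.346
gripper_force: 60.3
```

Call:
apply_moves(commands=[[0.4, 0, 0, 0, 0], [0.4, 0, 0, 0, 0], [0.2, 0, 0, 0, 0], [0.2, 0, 0, 0, 0], [0, 0, 0, -0.02, 0], [0, 0, 0, -0.03, 0], [0, 0, 0, -0.035, 0], [0, 0, 0, -0.035, 0], [0, 0, 0, -0.03, 0], [0, -0.02, 0, 0, 0], [0, -0.02, 0, 0, 0]])

```text
clock: 13.53
eef_pos: [0.6459, -0.0415, 0.2662]
tcp_rot: [0.706, 0.708, 0.002, 0.003]
wrist_force: [0.2, -0.0, -0.6]
gripper_width: 0.997
gripper_force: 0.0
```

Call:
apply_moves(commands=[[0, -0.004, -0.025, 0, 0], [0, -0.004, -0.025, 0, 0], [0, -0.004, -0.025, 0, 0], [0, -0.004, -0.025, 0, 0], [0, -0.004, -0.025, 0, 0], [0, -0.004, -0.025, 0, 0], [0, -0.004, -0.025, 0, 0], [0, -0.004, -0.025, 0, 0], [0, 0, 0, 0, 0], [0, 0, 0, 0, 0]])

```text
clock: 14.37
eef_pos: [0.4441, -0.0742, 0.2622]
tcp_rot: [0.707, 0.707, 0.0, 0.001]
wrist_force: [0.9, -0.5, -0.9]
gripper_width: 1.001
gripper_force: 0.0
```

Run:
```python
from h import *
p,d,c,W=snap("wrist","w7"); np.savez("w7.npz",d=d,**c)
m=(W[...,2]>.02)&(W[...,2]<.13)&(d>.1); m[240:,]=0; m[:,:180]=0
for ce,s,l in blobs(m,80):
    w=W[l]; print(ce.round(),s,w.min(0).round(4),w.max(0).round(4),"mid",((w.min(0)+w.max(0))/2).round(4))
```

```text
14.3667 tcp [ 0.4441 -0.0742  0.2622] w 1.001
[527. 111.] [ 482   28  111  167 9638] [ 0.6033 -0.0859  0.02  ] [0.6817 0.0771 0.1046] mid [ 0.6425 -0.0044  0.0623]
[320. 104.] [ 291   73   60   63 2968] [ 0.4174 -0.0197  0.0429] [0.4741 0.0366 0.0489] mid [0.4458 0.0084 0.0459]
[255. 231.] [241 221  29  19 449] [ 0.3518 -0.1446  0.02  ] [ 0.3838 -0.1207  0.0331] mid [ 0.3678 -0.1327  0.0266]
[336. 233.] [295 223  73  17 802] [ 0.4151 -0.1431  0.02  ] [ 0.501  -0.1235  0.0337] mid [ 0.458  -0.1333  0.0269]
```

View pics/w7.png

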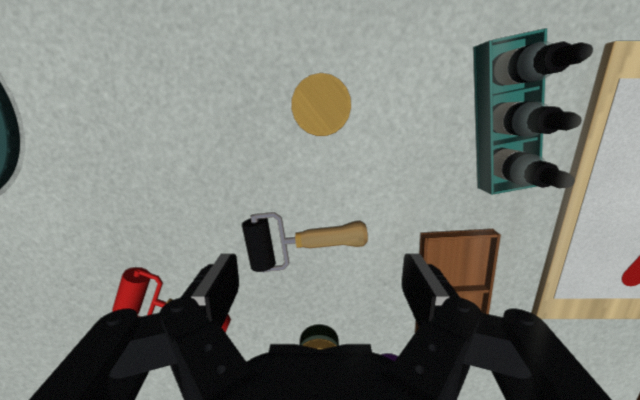

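All three bottles stand upright in the rack at (520,65), (515,118) and (515,165). Jar 1 is at (321,104), which gives (0.4458, 0.0084).

Call:
apply_moves(commands=[[0, 0.029, 0.0005, 0.02, 0], [0, 0.029, 0.0005, 0.03, 0], [0, 0.027, 0.0005, 0.03, 0], [0, 0, 0, 0.03, 0], [0, 0, 0, 0.03, 0], [0, 0, 0, 0.02, 0], [0, 0, 0, 0.01, 0], [0, 0, 0, 0.007, 0], [0, 0, 0, 0, 0], [0, 0, 0, 0, 0]])

```text
clock: 15.25
eef_pos: [0.4473, 0.0108, 0.0859]
tcp_rot: [0.707, 0.707, 0.0, 0.001]
wrist_force: [-0.2, -0.0, -0.1]
gripper_width: 0.997
gripper_force: 0.0
```

Call:
apply_moves(commands=[[1, 0, 0, 0, 0], [1, 0, 0, 0, 0], [1, 0, 0, 0, 0], [1, 0, 0, 0, 0], [1, 0, 0, 0, 0], [1, 0, 0, 0, 0]])

```text
clock: 15.75
eef_pos: [0.4474, 0.0107, 0.087]
tcp_rot: [0.707, 0.707, 0.001, 0.002]
wrist_force: [-0.3, 0.2, 5.9]
gripper_width: 0.66
gripper_force: 64.4
```

Run:
```python
from h import *
z=np.load("w7.npz"); c={k:z[k] for k in("camera_matrix","R","t")}; W=cloud(z["d"],"wrist",c)
for v,u in((262,232),(275,228),(290,215),(262,408)): print(v,u,W[v,u].round(4))
z=np.load("w2.npz"); c={k:z[k] for k in("camera_matrix","R","t")}; W=cloud(z["d"],"wrist",c)
for v,u in((250,290),(265,280),(250,352),(275,360)): print(v,u,W[v,u].round(4))
```

```text
262 232 [ 0.402  -0.0658  0.2098]
275 228 [ 0.4019 -0.0685  0.2168]
290 215 [ 0.4017 -0.0656  0.2325]
262 408 [ 0.4874 -0.0653  0.2109]
250 290 [0.5532 0.0444 0.1988]
265 280 [0.55   0.0443 0.213 ]
250 352 [0.5845 0.0437 0.1979]
275 360 [0.5854 0.0444 0.2216]
```

Call:
apply_moves(commands=[[1, 0, 0, -0.02, 0], [1, 0, 0, -0.035, 0], [1, 0, 0, -0.035, 0], [1, -0.02, 0.01, -0.033, 0], [1, -0.03, 0.012, 0, 0], [1, -0.03, 0.012, 0, 0], [1, -0.03, 0.012, 0, 0], [1, -0.03, 0.012, 0, 0], [1, -0.03, 0.012, 0, 0], [1, -0.03, 0.012, 0, 0], [1, -0.03, 0.012, 0, 0], [1, -0.03, 0.012, 0, 0]])

```text
clock: 16.75
eef_pos: [0.5524, -0.2505, 0.2074]
tcp_rot: [0.707, 0.707, -0.0, -0.001]
wrist_force: [0.6, 0.6, -1.9]
gripper_width: 0.66
gripper_force: 64.4
```

Call:
apply_moves(commands=[[1, -0.01, 0.005, 0, 0], [1, 0, 0, 0, 0], [1, 0, 0, 0, 0]])

```text
clock: 17.0
eef_pos: [0.557, -0.259, 0.2072]
tcp_rot: [0.707, 0.707, 0.0, -0.001]
wrist_force: [-0.8, 1.0, -3.1]
gripper_width: 0.661
gripper_force: 64.5
```

Run:
```python
from h import *
p,d,c,W=snap("wrist","w8"); np.savez("w8.npz",d=d,**c)
hsv=cv2.cvtColor(p,cv2.COLOR_BGR2HSV); m=(hsv[...,0]<16)&(hsv[...,1]>110)&(hsv[...,2]>40); m[:,:330]=0
for b in blobs(m,200): print(b[0],b[1])
```

```text
17.0 tcp [ 0.557  -0.259   0.2072] w 0.661
[391.14496817 146.01787279] [  338    59   110   182 17121]
[633.9011976  134.90718563] [626 115  14  35 334]
```

View pics/w8.png

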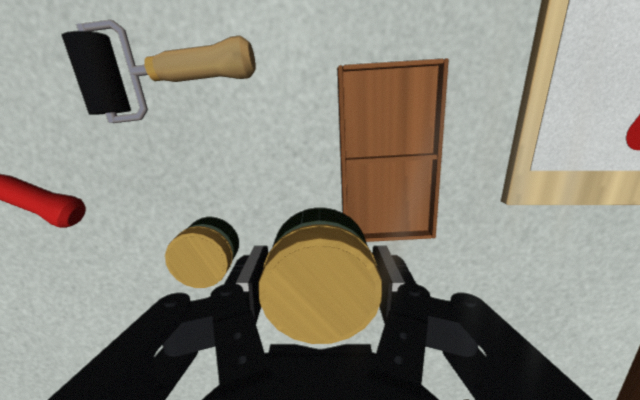

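Jar 1 is held level at (320,290). The whole tray is visible at (391,150), with its bays at (392,110) and (390,197). The brayer is at (160,70).

Run:
```python
from h import *
z=np.load("w8.npz"); c={k:z[k] for k in("camera_matrix","R","t")}; W=cloud(z["d"],"wrist",c); p=cv2.imread("pics/w8.png")
hsv=cv2.cvtColor(p,cv2.COLOR_BGR2HSV); m=(hsv[...,0]<16)&(hsv[...,1]>110)&(hsv[...,2]>40); m[:,:330]=0;m[:,460:]=0
m=max(blobs(m,200),key=lambda b:b[1][4])[2]
cen,ex,ey=fixt(m,.018,.092,.164,c)
for y in(-.04,.04): print((cen+y*ey).round(4))
for v in range(210,300,10): print(v,W[v,320].round(4))
```

```text
ext 0.091 exp 0.092
   ext 0.1622 exp 0.164
centre [ 0.6216 -0.2226] yaw 3.3
[ 0.6239 -0.2626]
[ 0.6193 -0.1827]
210 [ 0.5576 -0.2327  0.1295]
220 [ 0.5577 -0.2331  0.1433]
230 [ 0.5577 -0.2324  0.1576]
240 [ 0.5577 -0.2332  0.1664]
250 [ 0.5577 -0.2377  0.1668]
260 [ 0.5577 -0.2432  0.1657]
270 [ 0.5577 -0.2479  0.1664]
280 [ 0.5577 -0.2531  0.1663]
290 [ 0.5577 -0.2588  0.1657]
```

Call:
apply_moves(commands=[[1, -0.001, 0.022, 0, 0], [1, -0.001, 0.022, 0, 0], [1, 0, 0.022, 0.01, 0], [1, 0, 0, 0.03, 0], [1, 0, 0, 0.03, 0], [1, 0, 0, 0.02, 0], [1, 0, 0, 0.012, 0], [1, 0, 0, 0.006, 0], [1, 0, 0, 0.002, 0], [1, 0, 0, 0, 0], [1, 0, 0, 0, 0]])

```text
clock: 17.97
eef_pos: [0.6243, -0.2612, 0.1004]
tcp_rot: [0.707, 0.707, 0.001, 0.002]
wrist_force: [0.1, -0.4, -1.0]
gripper_width: 0.661
gripper_force: 64.8
```

Call:
apply_moves(commands=[[1, 0, 0, 0.002, 0], [1, 0, 0, 0.002, 0], [1, 0, 0, 0.002, 0], [1, 0, 0, 0.001, 0], [1, 0, 0, 0, 0]])

```text
clock: 18.38
eef_pos: [0.6234, -0.2611, 0.0912]
tcp_rot: [0.707, 0.707, 0.0, 0.0]
wrist_force: [-0.7, 0.7, -1.3]
gripper_width: 0.658
gripper_force: 64.7
```

Call:
apply_moves(commands=[[1, 0, 0, 0.001, 0], [1, 0, 0, 0, 0]])

```text
clock: 18.55
eef_pos: [0.6234, -0.2611, 0.0911]
tcp_rot: [0.707, 0.707, -0.0, 0.0]
wrist_force: [-1.4, 0.6, 3.4]
gripper_width: 0.666
gripper_force: 65.0
```

Call:
apply_moves(commands=[[0.2, 0, 0, 0, 0], [0.1, 0, 0, 0, 0], [0, 0, 0, 0, 0], [0, 0, 0, 0, 0], [0, 0, 0, -0.015, 0], [0, 0, 0, -0.03, 0], [0, 0, 0, -0.035, 0], [0, 0, 0, -0.035, 0], [0, 0, 0, -0.035, 0], [0, 0, 0, -0.02, 0]])

```text
clock: 19.38
eef_pos: [0.6243, -0.2614, 0.2656]
tcp_rot: [0.707, 0.707, 0.001, 0.004]
wrist_force: [0.9, -0.9, 1.5]
gripper_width: 0.999
gripper_force: 0.0
```

Call:
apply_moves(commands=[[0, -0.019, -0.026, 0, 0], [0, -0.019, -0.026, 0, 0], [0, -0.019, -0.026, 0, 0], [0, -0.019, -0.026, 0, 0], [0, -0.019, -0.026, 0, 0], [0, -0.019, -0.026, 0, 0], [0, -0.01, -0.024, 0, 0], [0, 0, 0, 0, 0], [0, 0, 0, 0, 0]])

```text
clock: 20.13
eef_pos: [0.4426, -0.3858, 0.2603]
tcp_rot: [0.708, 0.706, 0.0, 0.0]
wrist_force: [-0.0, -0.9, 0.7]
gripper_width: 1.0
gripper_force: 0.0
```

Run:
```python
from h import *
p,d,c,W=snap("wrist","w9"); np.savez("w9.npz",d=d,**c)
m=(W[...,2]>.012)&(W[...,2]<.13)&(d>.1); m[240:,]=0; m[:,:180]=0
hsv=cv2.cvtColor(p,cv2.COLOR_BGR2HSV)
for ce,s,l in blobs(m,80):
    w=W[l]; print(ce.round(),s,w.min(0).round(4),w.max(0).round(4),"mid",((w.min(0)+w.max(0))/2).round(4),np.median(hsv[l],0))
```

```text
20.1333 tcp [ 0.4426 -0.3858  0.2603] w 1.0
[507.  57.] [ 449    0  109  110 6593] [ 0.5748 -0.3074  0.012 ] [ 0.6728 -0.2083  0.0526] mid [ 0.6238 -0.2578  0.0323] [ 20. 145. 135.]
[628.  40.] [610   8  30  63 549] [ 0.7394 -0.2698  0.012 ] [ 0.762  -0.2151  0.0145] mid [ 0.7507 -0.2424  0.0133] [ 20.  89. 162.]
[189.  75.] [180  57  22  36 606] [ 0.3022 -0.29    0.012 ] [ 0.3226 -0.2575  0.0334] mid [ 0.3124 -0.2737  0.0227] [  0. 214. 111.]
[319. 115.] [ 290   84   60   62 2904] [ 0.4147 -0.341   0.0435] [ 0.4717 -0.2846  0.0492] mid [ 0.4432 -0.3128  0.0464] [ 20. 148. 143.]
[416. 167.] [ 385  139   63   58 2837] [ 0.5155 -0.3942  0.0121] [ 0.5735 -0.337   0.0487] mid [ 0.5445 -0.3656  0.0304] [139. 141. 118.]
```

View pics/w9.png

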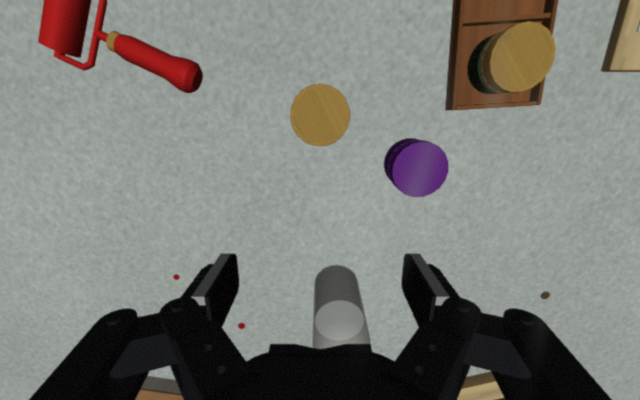

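Jar 2 is the brass one at (320,115); purple (417,167) stays put. Jar 1 sits in its bay at (520,57).

Call:
apply_moves(commands=[[0, 0.026, 0.0005, 0.02, 0], [0, 0.026, 0.0005, 0.03, 0], [0, 0.022, 0, 0.03, 0], [0, 0, 0, 0.03, 0], [0, 0, 0, 0.03, 0], [0, 0, 0, 0.02, 0], [0, 0, 0, 0.01, 0], [0, 0, 0, 0.004, 0], [0, 0, 0, 0, 0], [0, 0, 0, 0, 0]])

```text
clock: 21.02
eef_pos: [0.4456, -0.3116, 0.0875]
tcp_rot: [0.707, 0.708, 0.0, 0.001]
wrist_force: [0.6, 0.5, 0.5]
gripper_width: 1.004
gripper_force: 0.0
```

Call:
apply_moves(commands=[[1, 0, 0, 0, 0], [1, 0, 0, 0, 0], [1, 0, 0, 0, 0], [1, 0, 0, 0, 0], [1, 0, 0, 0, 0], [1, 0, 0, 0, 0]])

```text
clock: 21.52
eef_pos: [0.4452, -0.3121, 0.0882]
tcp_rot: [0.707, 0.707, 0.0, 0.002]
wrist_force: [-0.1, -0.0, 6.0]
gripper_width: 0.657
gripper_force: 64.4
```

Call:
apply_moves(commands=[[1, 0, 0, -0.02, 0], [1, 0, 0, -0.035, 0], [1, 0, 0, -0.035, 0], [1, 0.01, 0.014, -0.02, 0], [1, 0.02, 0.027, 0, 0], [1, 0.02, 0.027, 0, 0], [1, 0.02, 0.027, 0, 0], [1, 0.02, 0.027, 0, 0], [1, 0.02, 0.027, 0, 0], [1, 0.02, 0.025, 0, 0], [1, 0, 0, 0, 0], [1, 0, 0, 0, 0]])

```text
clock: 22.52
eef_pos: [0.6189, -0.1795, 0.1948]
tcp_rot: [0.706, 0.708, -0.001, -0.001]
wrist_force: [-0.4, -0.6, -3.1]
gripper_width: 0.658
gripper_force: 64.6
```

Run:
```python
from h import *
s=arm.state(); print(s["eef_pos"])
p,d,c,W=snap("wrist","w10"); np.savez("w10.npz",d=d,**c)
for v in range(220,300,10): print(v,W[v,320].round(4))
```

```text
[ 0.61890907 -0.17950597  0.19481209]
22.5167 tcp [ 0.6189 -0.1795  0.1948] w 0.658
220 [ 0.6195 -0.1523  0.1344]
230 [ 0.6195 -0.1519  0.1477]
240 [ 0.6195 -0.1542  0.1531]
250 [ 0.6195 -0.1591  0.1528]
260 [ 0.6195 -0.1639  0.1531]
270 [ 0.6195 -0.1693  0.1525]
280 [ 0.6195 -0.1744  0.1528]
290 [ 0.6196 -0.1799  0.1526]
```

Call:
apply_moves(commands=[[1, -0.0015, 0, 0.02, 0], [1, 0, 0, 0.03, 0], [1, 0, 0, 0.025, 0], [1, 0, 0, 0.012, 0], [1, 0, 0, 0.006, 0], [1, 0, 0, 0.003, 0], [1, 0, 0, 0.001, 0], [1, 0, 0, 0.001, 0], [1, 0, 0, 0, 0], [1, 0, 0, 0, 0]])

```text
clock: 23.4
eef_pos: [0.6191, -0.1828, 0.0997]
tcp_rot: [0.707, 0.707, 0.001, 0.001]
wrist_force: [0.3, 0.2, -1.7]
gripper_width: 0.659
gripper_force: 64.6
```

Call:
apply_moves(commands=[[1, 0, 0, 0.002, 0], [1, 0, 0, 0.002, 0], [1, 0, 0, 0.001, 0], [1, 0, 0, 0.001, 0], [1, 0, 0, 0.001, 0], [1, 0, 0, 0, 0], [1, 0, 0, 0, 0]])

```text
clock: 23.98
eef_pos: [0.6183, -0.1824, 0.0923]
tcp_rot: [0.707, 0.707, 0.0, 0.0]
wrist_force: [-4.1, 1.3, 5.8]
gripper_width: 0.663
gripper_force: 65.2
```

Call:
apply_moves(commands=[[0.2, 0, 0, 0, 0], [0.1, 0, 0, 0, 0], [0, 0, 0, 0, 0], [0, 0, 0, 0, 0], [0, 0, 0, -0.015, 0], [0, 0, 0, -0.03, 0], [0, 0, 0, -0.035, 0], [0, 0, 0, -0.035, 0], [0, 0, 0, -0.035, 0], [0, 0, 0, -0.01, 0], [0, -0.01, -0.03, 0, 0], [0, -0.01, -0.03, 0, 0]])

```text
clock: 24.98
eef_pos: [0.559, -0.2025, 0.2518]
tcp_rot: [0.706, 0.708, 0.0, 0.001]
wrist_force: [-0.3, -0.5, -0.8]
gripper_width: 0.999
gripper_force: 0.0
```

Call:
apply_moves(commands=[[0, -0.01, -0.03, 0, 0], [0, -0.01, -0.03, 0, 0], [0, -0.01, -0.03, 0, 0], [0, -0.01, -0.03, 0, 0], [0, 0, 0, 0, 0], [0, 0, 0, 0, 0]])

```text
clock: 25.48
eef_pos: [0.4373, -0.243, 0.2508]
tcp_rot: [0.708, 0.706, 0.0, 0.0]
wrist_force: [-0.2, -1.1, 0.9]
gripper_width: 1.0
gripper_force: 0.0
```

Run:
```python
from h import *
p,d,c,W=snap("wrist","w11"); hsv=cv2.cvtColor(p,cv2.COLOR_BGR2HSV)
h=(hsv[...,0]>10)&(hsv[...,0]<28)&(hsv[...,1]>60); h[240:]=0;h[:,:230]=0
k=(hsv[...,2]<55); k[240:]=0
for n,m in(("handle",h),("black",k)):
    for b in blobs(m,300):
        P=ray("wrist",np.argwhere(b[2])[:,::-1],.016,c); r=cv2.minAreaRect(P[:,:2].astype(np.float32)); w=W[b[2]]
        print(n,b[0].round(),b[1],"plane",np.round(r[0],4),np.round(r[1],4),"cloud",w.min(0).round(4),w.max(0).round(4))
        if n=="handle":
            v=np.linalg.svd((w-w.mean(0))[:,:2],full_matrices=0)[2][0]; print("dir",v,np.degrees(np.arctan2(v[1],v[0])))
            for x in np.arange(w[:,0].min(),w[:,0].max(),.015):
                q=w[abs(w[:,0]-x)<.004]; print(round(x,3),((q[:,1].min()+q[:,1].max())/2).round(4),np.ptp(q[:,1]).round(3))
```

```text
25.4833 tcp [ 0.4373 -0.243   0.2508] w 1.0
handle [615. 129.] [ 578    0   62  205 5175] plane [ 0.7345 -0.1788] [0.0651 0.21  ] cloud [ 0.4382 -0.2694  0.0008] [ 0.8051 -0.0658  0.3209]
dir [ 0.18318531 -0.9830784 ] -79.44464951173171
0.438 -0.1635 0.0Traceback (most recent call last):
  File "<stdin>", line 12, in <module>
    return umr_minimum(a, axis, None, out, keepdims, initial, where)
ValueError: zero-size array to reduction operation minimum which has no identity
```

View pics/w11.png

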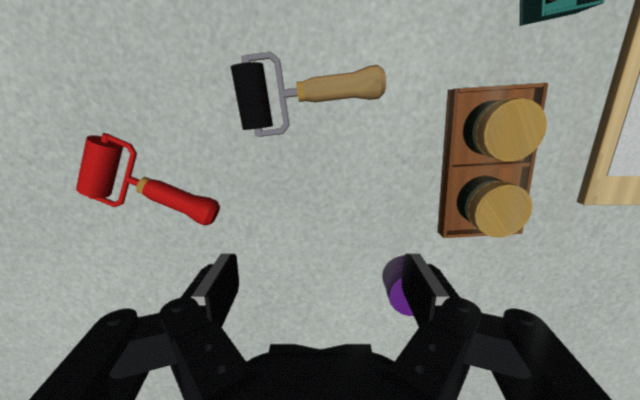

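Both jars sit in the tray at (508,128) and (500,208). The brayer to take is the black and wood one: roller at (252,96), handle at (340,85). The red one at (140,175) is left.

Run:
```python
from h import *
p,d,c,W=snap("wrist","w12"); hsv=cv2.cvtColor(p,cv2.COLOR_BGR2HSV)
h=(hsv[...,0]>10)&(hsv[...,0]<28)&(hsv[...,1]>60); k=(hsv[...,2]<60)
for n,m in(("handle",h),("black",k)):
    m[150:]=0;m[:,:210]=0; m[:,410:]=0; b=max(blobs(m,100),key=lambda b:b[1][4]); w=W[b[2]]
    P=ray("wrist",np.argwhere(b[2])[:,::-1],.02,c); r=cv2.minAreaRect(P[:,:2].astype(np.float32))
    print(n,b[0].round(),b[1],"plane",np.round(r[0],4),np.round(r[1],4),r[2],"cloud",w.min(0).round(4),w.max(0).round(4),w.mean(0).round(4))
```

```text
25.5333 tcp [ 0.4383 -0.2428  0.2509] w 1.002
handle [343.  86.] [ 295   66   90   36 2282] plane [ 0.4584 -0.1405] [0.0876 0.0301] 2.033670425415039 cloud [ 4.150e-01 -1.632e-01 -3.000e-04] [ 0.5066 -0.1246  0.321 ] [ 0.461  -0.1428  0.027 ]
black [251.  95.] [ 230   62   41   68 2007] plane [ 0.3706 -0.1518] [0.0308 0.0618] 6.342232704162598 cloud [ 0.3536 -0.1828  0.0157] [ 0.439  -0.1219  0.321 ] [ 0.3726 -0.1513  0.0289]
```

Call:
apply_moves(commands=[[0, 0.025, 0.0015, 0, 0], [0, 0.025, 0.0015, 0, 0], [0, 0.025, 0.0015, 0, 0], [0, 0.025, 0.001, 0, 0], [0, 0, 0, 0, 6.9], [0, 0, 0, 0.01, 6.9], [0, 0, 0, 0.01, 6.9], [0, 0, 0, 0.01, 6.9], [0, 0, 0, 0.01, 6.9], [0, 0, 0, 0.01, 6.9], [0, 0, 0, 0.01, 6.9], [0, 0, 0, 0.01, 6.9]])

```text
clock: 26.58
eef_pos: [0.445, -0.1419, 0.1803]
tcp_rot: [0.955, 0.297, 0.0, -0.0]
wrist_force: [0.6, -0.2, -0.1]
gripper_width: 1.001
gripper_force: 0.0
```

Call:
apply_moves(commands=[[0, 0, 0, 0.01, 6.9], [0, 0, 0, 0.01, 6.9], [0, 0, 0, 0.01, 6.9], [0, 0, 0, 0, 7.1], [0, 0, 0, 0, 0], [0, 0, 0, 0, 0]])

```text
clock: 27.08
eef_pos: [0.4447, -0.1422, 0.1509]
tcp_rot: [0.998, 0.064, -0.0, -0.0]
wrist_force: [-0.6, -0.1, 0.3]
gripper_width: 1.002
gripper_force: 0.0
```

Run:
```python
from h import *
s=arm.state(); R=Ro.from_quat(s["tcp_rot"]).as_matrix(); print(s["clock"],s["eef_pos"],np.degrees(np.arctan2(R[1,0],R[0,0])))
print("tool shift",(R.T@(np.array([.4434,-.1427,.078])-s["eef_pos"])).round(4),s["joint_positions"].round(2))
```

```text
27.0833 [ 0.44468267 -0.14215363  0.15089785] 7.295915738778185
tool shift [-0.0013  0.0004  0.0729] [-0.43 -0.01  1.79  0.    1.37  1.01]
```

Call:
apply_moves(commands=[[0, -0.001, 0, 0.025, 0], [0, 0, 0, 0.025, 0], [0, 0, 0, 0.014, 0], [0, 0, 0, 0.006, 0], [0, 0, 0, 0.002, 0], [0, 0, 0, 0, 0], [0, 0, 0, 0, 0]])

```text
clock: 27.67
eef_pos: [0.4438, -0.1431, 0.0804]
tcp_rot: [0.998, 0.062, 0.001, 0.001]
wrist_force: [0.8, -1.1, -0.2]
gripper_width: 1.001
gripper_force: 0.0
```

Call:
apply_moves(commands=[[1, 0, 0, 0, 0], [1, 0, 0, 0, 0], [1, 0, 0, 0, 0], [1, 0, 0, 0, 0], [1, 0, 0, 0, 0], [1, 0, 0, 0, 0], [1, 0, 0, 0, 0]])

```text
clock: 28.25
eef_pos: [0.4431, -0.1429, 0.0796]
tcp_rot: [0.998, 0.061, 0.0, 0.0]
wrist_force: [-0.6, -0.4, 3.5]
gripper_width: 0.258
gripper_force: 58.8
```

Call:
apply_moves(commands=[[1, 0, 0, -0.015, 0], [1, 0, 0, -0.03, 0], [1, 0, 0, -0.035, 0], [1, 0, 0, -0.035, 0], [1, 0, 0, -0.025, -7.1], [1, 0, 0, 0, -7.1], [1, 0, 0, 0, -7.1], [1, 0, 0, 0, -7.1], [1, 0, 0, 0, -7.1], [1, 0, 0, 0, -7.1], [1, 0, 0, 0, -7.1], [1, 0, 0, 0, -7.1]])

```text
clock: 29.25
eef_pos: [0.4424, -0.1425, 0.2183]
tcp_rot: [0.847, 0.531, -0.0, -0.001]
wrist_force: [-0.2, -0.0, -1.5]
gripper_width: 0.252
gripper_force: 59.0
```

Call:
apply_moves(commands=[[1, 0, 0, 0, -7.1], [1, 0, 0, 0, -7.1], [1, 0, 0, 0, -7.1], [1, 0, 0, 0, -7.1], [1, 0, 0, 0, -7.1], [1, 0, 0, 0, 0], [1, 0, 0, 0, 0]])

```text
clock: 29.83
eef_pos: [0.4425, -0.1425, 0.2185]
tcp_rot: [0.648, 0.761, -0.0, -0.001]
wrist_force: [0.4, 0.7, -1.0]
gripper_width: 0.258
gripper_force: 59.0
```

Run:
```python
from h import *
s=arm.state(); R=Ro.from_quat(s["tcp_rot"]).as_matrix(); print(s["clock"],s["eef_pos"],np.degrees(np.arctan2(R[1,0],R[0,0])),s["gripper_width"])
print("tool shift",(R.T@(np.array([.626,.250,.22])-s["eef_pos"])).round(4))
```

```text
29.8333 [ 0.44250768 -0.14254637  0.21846234] 99.15715474714244 0.2576156437703596
tool shift [ 0.3583  0.2436 -0.0015]
```

Call:
apply_moves(commands=[[1, 0.02, 0.015, 0, 0], [1, 0.032, 0.021, 0, 0], [1, 0.032, 0.021, 0, 0], [1, 0.032, 0.021, 0, 0], [1, 0.032, 0.021, 0, 0], [1, 0.032, 0.021, 0, 0], [1, 0.032, 0.021, 0, 0], [1, 0.032, 0.021, 0, 0], [1, 0.032, 0.021, 0, 0], [1, 0.032, 0.021, 0, 0], [1, 0.03, 0.021, 0, 0], [1, 0.02, 0.018, 0, 0]])

```text
clock: 30.83
eef_pos: [0.6246, 0.2534, 0.2182]
tcp_rot: [0.647, 0.762, 0.0, -0.001]
wrist_force: [0.5, -1.1, -1.2]
gripper_width: 0.256
gripper_force: 59.0
```

Call:
apply_moves(commands=[[1, 0, 0, 0.02, 0], [1, 0, 0, 0.03, 0], [1, 0, 0, 0.02, 0], [1, 0, 0, 0, 0], [1, 0, 0, 0, 0]])

```text
clock: 31.25
eef_pos: [0.6235, 0.2497, 0.1467]
tcp_rot: [0.648, 0.762, -0.002, -0.001]
wrist_force: [-0.3, 0.9, -1.3]
gripper_width: 0.255
gripper_force: 59.1
```

Run:
```python
from h import *
s=arm.state(); R=Ro.from_quat(s["tcp_rot"]).as_matrix(); print(s["clock"],s["eef_pos"],np.degrees(np.arctan2(R[1,0],R[0,0])),s["gripper_width"])
p,d,c,W=snap("wrist","w13"); 
print("tool shift",(R.T@(np.array([.626,.250,.0826])-s["eef_pos"])).round(4))
```

```text
31.25 [0.62351439 0.24971877 0.14670308] 99.24100829487496 0.25516049161033594
31.25 tcp [0.6235 0.2497 0.1467] w 0.255
tool shift [-0.0001  0.0028  0.0641]
```

View pics/w13.png

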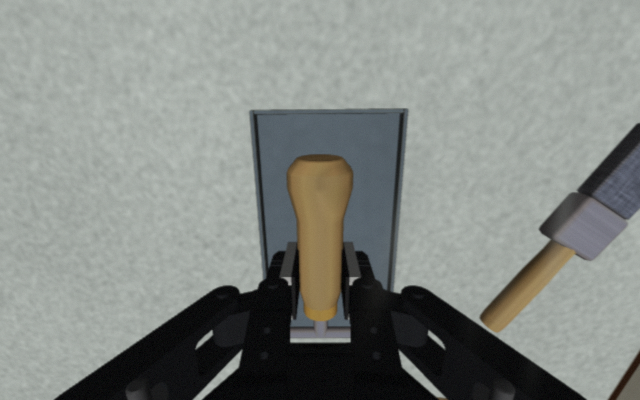

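The tray's far corners are at (251,111) and (408,109), so its axis is right of the tool axis (column 320). I'll measure it.

Run:
```python
from h import *
c=imaging.camera_params("wrist"); s=arm.state(); R=Ro.from_quat(s["tcp_rot"]).as_matrix()
P=ray("wrist",[(251,111),(408,109),(264,250),(396,250)],.015,c); print(P.round(4),np.linalg.norm(P[0]-P[1]))
m=(P[0]+P[1])/2; f=R[:,0]; print("far rim mid, tool",(R.T@(m-s["eef_pos"])).round(4))
print("pt rows250 mid tool",(R.T@((P[2]+P[3])/2-s["eef_pos"])).round(4))
```

```text
[[0.5663 0.3192 0.015 ]
 [0.6722 0.3376 0.015 ]
 [0.5857 0.2148 0.015 ]
 [0.69   0.2317 0.015 ]] 0.10750663699614647
far rim mid, tool [0.0783 0.0073 0.1342]
pt rows250 mid tool [-0.0285  0.0088  0.1342]
```

Call:
apply_moves(commands=[[1, -0.001, 0.004, 0.01, 0], [1, 0, 0.004, 0.02, 0], [1, 0, 0, 0.015, 0], [1, 0, 0, 0.008, 0], [1, 0, 0, 0.003, 0], [1, 0, 0, 0.001, 0], [1, 0, 0, 0, 0], [1, 0, 0, 0, 0]])

```text
clock: 31.97
eef_pos: [0.6334, 0.2505, 0.0937]
tcp_rot: [0.647, 0.762, 0.001, 0.001]
wrist_force: [0.1, -0.2, -0.2]
gripper_width: 0.254
gripper_force: 59.1
```

Call:
apply_moves(commands=[[1, 0, 0, 0.003, 0], [1, 0, 0, 0.002, 0], [1, 0, 0, 0.002, 0], [1, 0, 0, 0.001, 0], [1, 0, 0, 0.001, 0], [1, 0, 0, 0, 0], [1, 0, 0, 0, 0]])

```text
clock: 32.55
eef_pos: [0.6326, 0.2503, 0.0831]
tcp_rot: [0.647, 0.762, -0.0, 0.0]
wrist_force: [0.7, 0.5, -1.4]
gripper_width: 0.254
gripper_force: 59.2
```

Call:
apply_moves(commands=[[1, 0, 0, 0.001, 0], [1, 0, 0, 0.0005, 0], [1, 0, 0, 0, 0]])

```text
clock: 32.8
eef_pos: [0.6327, 0.2503, 0.0827]
tcp_rot: [0.647, 0.762, 0.0, 0.0]
wrist_force: [-2.0, -0.8, 5.0]
gripper_width: 0.255
gripper_force: 59.8
```

Call:
apply_moves(commands=[[0.65, 0, 0, 0, 0], [0.55, 0, 0, 0, 0], [0.5, 0, 0, 0, 0], [0.5, 0, 0, 0, 0], [0.5, 0, 0, -0.01, 0], [0.5, 0, 0, -0.03, 0], [0.5, 0, 0, -0.035, 0], [0.5, 0, 0, -0.035, 0], [0.3, -0.02, 0, -0.035, 0], [0, -0.04, 0, -0.03, 0], [0, -0.04, 0, 0, 0], [0, -0.03, -0.02, 0, 0]])

```text
clock: 33.8
eef_pos: [0.6358, 0.1233, 0.2556]
tcp_rot: [0.647, 0.762, 0.003, 0.004]
wrist_force: [-1.0, -1.5, -0.4]
gripper_width: 0.999
gripper_force: 0.0
```

Call:
apply_moves(commands=[[0, -0.01, -0.04, 0, 0], [0, -0.01, -0.04, 0, 0], [0, -0.01, -0.04, 0, 0], [0, -0.01, -0.04, 0, 0], [0, 0, -0.04, 0, 0], [0, 0, -0.03, 0, 0], [0, 0, 0, 0, 0], [0, 0, 0, 0, 0]])

```text
clock: 34.47
eef_pos: [0.4115, 0.0484, 0.2526]
tcp_rot: [0.647, 0.762, 0.001, 0.001]
wrist_force: [0.1, 0.7, 0.4]
gripper_width: 1.001
gripper_force: 0.0
```

Run:
```python
from h import *
p,d,c,W=snap("wrist","w14"); t,dt=imaging.snapshot("top")
a=cv2.resize(t[110:220,180:500],(800,275),interpolation=cv2.INTER_CUBIC); b=cv2.resize(p,(512,320))
o=np.zeros((600,800,3),np.uint8); o[:275]=a; o[278:598,:512]=b; cv2.imwrite("pics/final.png",o)
```

```text
34.4667 tcp [0.4115 0.0484 0.2526] w 1.001
```

View pics/final.png

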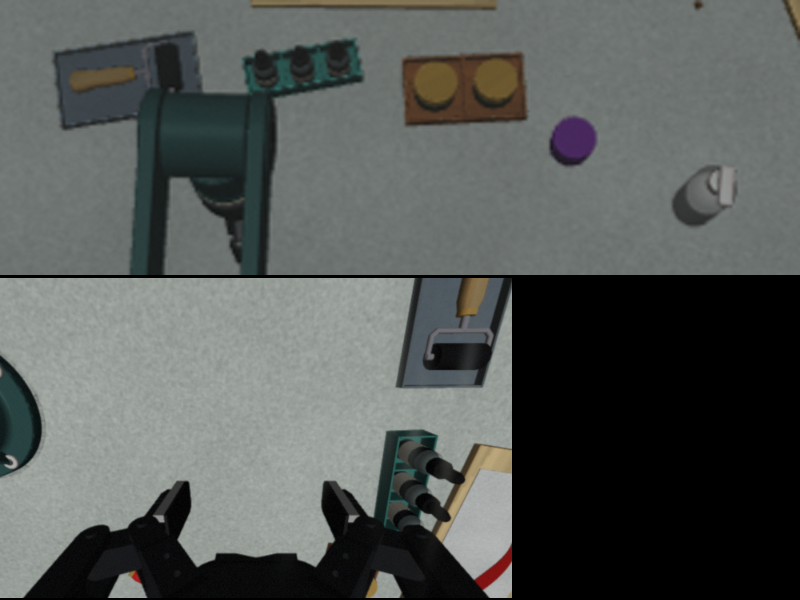

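The composite shows the brayer in the grey tray at (120,72), three bottles in the rack at (265–340,65), and two jars in the tray at (436,85) and (495,82). The purple jar and pump bottle have not moved. I hand in.

```bash
python3 -c "
from workcell import arm; print(arm.sign_off())"
```

```text
the job is handed in; nothing more can be done
None
```

The job is handed in after about 34 s of robot time: both bottles are in the rack, both jars in the wooden tray and the brayer in the grey tray, all confirmed in a final picture, with the pump bottle and look-alikes left alone.

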